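# Zero the balance with its recessed key

### The arm

A 6-joint arm with a two-finger parallel gripper is mounted at the origin on a cart in front of the work surface, level with it; the furniture and walls round the work are solid. World frame = base frame: x ahead of the robot, y to its left, z up, the work surface at z = 0. Lengths are in mm, angles in degrees, forces in N, time in s.
With the tool pointing down it reaches from about 350 to 950 mm from the base axis. Payload 17.4 kg.
Tool frame: the origin (TCP) lies between the finger pads; the fingertips stand arm.tips_ahead ahead of it and the grasp point (between the pads) lies 3 mm ahead of it (arm.tips_ahead is the distance from the TCP to the fingertips, in mm); z points along the fingers, x is the direction in which the jaws open and shut, and the axes are right-handed (so a half turn about z gives the same grasp; the last joint's range is limited). The gripper opens to 93 mm and grips with 3 to 60 N. Pads are 15 mm wide; open, the fingers measure 128 mm over their backs; the gripper's body (75 mm by 188 mm) begins 65 mm behind the grasp point.
Start: joints at [74.324, 6.646, 82.598, -0, 90.757, -2.166], TCP at [157.702, 656.325, 240.646] pointing down, gripper open.
Joint ranges: [-162.19, 162.19], [-47.58, 125.68], [4.15, 143.07], [-65.23, 245.23], [0.69, 171.88], [-170.13, 170.13]. Speed limits (degrees/s): [108.29, 108.29, 127.2, 180, 180, 180].

### API

Orientations are given as a 3x3 rotation matrix whose columns are the frame's x, y, z axes.
In Python, from station import arm, optics gives the robot as it stands.
- The arm moves only by the tool arm_command, never from a script. Its argument "plan" is a list of rows, each a list of 7 numbers: the shift along the tool's x, y, z in mm, then the turn, a rotation vector about the tool's x, y, z in degrees, then the opening, from 0 (shut) to 1 (fully open). In form: [[x, y, z, wx, wy, wz, grip], ...]. A call has 1 to 20 rows; each row is the pose to reach, as a shift and turn from the pose measured when the call began, along the tool's axes at that moment; what a row does not reach only later rows make up. A row lasts 1/8 s, in which the tool goes at most 62.5 mm and 10.7 degrees, less where a joint would pass 70% of its speed; a pose out of reach is approached as far as the arm can. A call with a gripper value outside its range is refused whole. The fingers move at their own pace and stop on an object; "force" is the grip in N (left out, the last holds). Time passes only in rows, so rows that repeat a pose let the fingers close. It gives the time, the measured TCP pose, the force and the opening at its end, in the units of the state.
- arm.get_state(): the state, without advancing time (a new reading comes with each control period).
- optics.camera(name): name is "scene" or "top"; returns the picture (480x640x3 uint8, red, green, blue); there is no depth.
- optics.calibration(name): a dict with "fx", "fy", "cx", "cy" (pixels), "eye" and "orientation" of the camera in the world. Camera axes: x right, y up, looking along -z (the intrinsics and any distortion apply to the point x, -y, -z); pixel columns grow to the right and rows downward; lengths in mm; the calibration is good to about 2 mm. A picture is of the moment at which its call begins. calibration takes no time and is no camera call.
- arm.close_job(): hands the job in, once; it reports no verdict.
The state is a dict: "time_s": time; "joints": joint angles; "joint_velocities": joint speeds; "tau": joint torques, N m; "tcp_pos": TCP position; "orientation": TCP orientation; "contact_force": force on the tool from outside, world axes, zero at the start; "wrist_torque": the same for the moment, N m; "finger_gap": finger opening in mm.
Only numpy, scipy, OpenCV 4.12 (cv2) and the standard library are available. Lean on these libraries where they do the work, as an engineer would, in place of code of your own. Each camera call takes 0.05 s, during which the arm holds its last target.

### The job

Zero the bench balance with the empty dish on its pan: with the fingertips push the clear guard by its orange ridge all the way open, reach into the well beneath it and press the sunken green key fully down, holding it for about a second, then let it up and push the guard fully shut again. Push the ridge from one side without pinching it; the dish must stay where it lies on the pan, the red key in the other well must not be pressed, and nothing else on the bench may be lifted or shifted.

Things in the scene. Friction and masses are not known exactly. Their poses are not given: they have to be found in the camera images.
- balance: White and grey bench balance, fixed, 230 (x) x 280 (y) mm. Origin under its centre on the bench; x to its rear, y to its left seen from the front, z up; the display faces -x. Front console 80 mm deep, flat top 56 mm above the bench, with two wells side by side; behind it a deck 40 mm high with the steel pan, centre 45 mm behind the origin, pan top 46 mm high, dish top 61 mm.
- zero_well (a point): Centre of the mouth of the left well (balance x -75, y +85 mm) in the console top, 56 mm above the bench; axes as the balance's. Upright walls, 34 mm along x by 60 mm along y. The green key, 27 x 53 mm, fills its bottom: top face 20 mm below this point when up, 26 mm when fully pressed. Guard rails 63 mm high run along y, 23 to 28 mm before and behind the centre.
- standby_well (a point): The same point of the right well (balance x -75, y -85 mm), a well of the same size that is never covered and holds an identical but red key, not to be pressed.
- zero_key (a joint): Travel of the green key in m: 0 up, 0.006 fully down. A spring lets it up again; it needs about 2 N to start and 5 N to be fully down. It counts as down beyond 0.0042.
- standby_key (a joint): Travel of the red key in m: 0 up, 0.006 fully down. Leave it alone.
- guard (a joint): Position of the sliding guard in m: 0 fully shut (over the left well), 0.075 fully open at its stop (towards the balance's -y, over the blank middle of the console). About 2 N of friction; it stays where it is left. It may start a little open.
- guard_ridge (a point): Centre of the top of the guard's orange ridge, 79 mm above the bench; moves with the guard; axes as the balance's. Ridge 40 mm along x, 8 mm along y, 18 mm above the clear plate (44 x 74 mm, top 61 mm above the bench), midway along it, straight over the well when shut. Push its +y face to open, its -y face to shut; pressing both at once is pinching.
- dish: Empty clear petri dish, 93 mm across, 15 mm high, loose on the balance's pan. Origin at the centre of its underside.
- blue_bottle: Small white reagent bottle with a blue cap, 36 mm across, 78 mm high, loose at the right of the balance. Origin at the centre of its foot.
- red_bottle: Small white reagent bottle with a red cap, 36 mm across, 78 mm high, loose at the left of the balance. Origin at the centre of its foot.
- timer: White lab timer, 66 x 66 x 19 mm, loose on the bench at the left. Origin at the centre of its underside.
- tape_roll: Roll of brown tape lying flat, 100 mm across, 24 mm high, loose. Origin at the centre of its underside.
- wash_bottle: White wash bottle with red cap and bent spout, 66 x 105 x 195 mm, loose at the far left. Origin at its foot, 20 mm beside the axis of its body.

How it is judged (in metres and radians):
On the way, in this order (a step that is already met when the one before it is completed fails the run):
1. the guard is pushed fully open (value of joint guard above 0.066 m), for 0.1 s.
2. the green key is pressed fully down and held, with the guard open (value of joint zero_key above 0.0042 m and value of joint guard above 0.06 m), for 0.6 s.
3. the key is up and the guard is shut again (value of joint zero_key below 0.001 m and value of joint guard below 0.008 m), for 0.2 s.
At the end, for the whole second after the job is handed in: The guard is shut (within 8 mm of its stop) after the green key was held down beyond 4.2 of its 6 mm for 0.6 s with the guard open; both keys are up; the dish lies still on the pan; dish and bystanders are within 15 mm of where they started (all of step 3 and value of joint standby_key below 0.001 m and horizontal distance between dish and balance below 0.07 m and height (world z) of dish between 0.042 and 0.052 m and linear speed of dish below 0.01 m/s and distance of each of dish, blue_bottle, red_bottle, timer, tape_roll, wash_bottle from where it was at the start of the episode below 0.015 m); the robot touches nothing.
It fails at once if the red key is pressed (value of joint standby_key above 0.002 m).
It fails at once if the dish is lifted or shifted (distance of dish from where it was at the start of the episode above 0.015 m).
It fails at once if the ridge is pinched between the fingers instead of pushed (guard_c1 and guard_c2 are its +y and -y halves) (contact force between the fingers and guard_c1 above 1.5 N and contact force between the fingers and guard_c2 above 1.5 N).
It fails at once if a bottle or another bystander is lifted or shifted (distance of any of blue_bottle, red_bottle, timer, tape_roll, wash_bottle from where it was at the start of the episode above 0.015 m).
It also fails if it takes over 64 s, if anything falls off the work surface, if the arm or the gripper's body presses on something with over 40 N, if the wrist force passes 120 N, or if a joint passes its speed limit or range.

## Working session

There is one attempt and no reset: what is moved stays moved. The work goes in short steps, Python scripts to look and compute and a tool call to move; the robot and the scene stay as the last step left them, time stands still between calls to the robot, and variables do not carry over. Pictures are saved under pics/ and viewed, and the job is handed in when it is done.

Besides the shell and the picture viewer there is one more tool, called after ">>>" as a command line: name --pt "numbers of a row" for each row, then --argument value for the rest. arm_command: Moves the arm, as the interface text tells. Its arguments: {"type":"object","properties":{"plan":{"type":"array"},"force":{"type":"number"}},"required":["plan"]}

```bash
ls; mkdir -p pics
python3 - <<'E'
from station import arm, optics
import cv2, json
for n in("scene","top"):
    cv2.imwrite(f"pics/{n}0.png",optics.camera(n)[:,:,::-1]); print(n,optics.calibration(n))
print(arm.get_state(), arm.tips_ahead)
E
```

```text
pics
scene {'fx': 531.3654995984675, 'fy': 531.3654995984675, 'cx': 317.65990711115194, 'cy': 244.94219735602783, 'eye': array([-169.82964456, -464.81022503, 1004.60414434]), 'orientation': array([[ 0.57941884,  0.58354659, -0.56898787],
       [-0.81491619,  0.42645877, -0.39248505],
       [ 0.01361655,  0.69109066,  0.72263981]])}
top {'fx': 591.2147515689527, 'fy': 591.2147515689527, 'cx': 312.58188506430633, 'cy': 238.50947633230177, 'eye': array([ -37.49544387,  -46.17419856, 1769.31553666]), 'orientation': array([[ 0.10347643,  0.94181563, -0.31980612],
       [-0.9946221 ,  0.09655296, -0.03747538],
       [-0.00441667,  0.32196406,  0.94674159]])}
{'time_s': 0.1, 'joints': array([ 7.43238393e+01,  6.67149637e+00,  8.26326994e+01,  5.58121331e-04,
        9.07574066e+01, -2.16639900e+00]), 'joint_velocities': array([ 0.08859702, -0.08853254, -0.10652254, -0.04261906, -0.08184471,
        0.11573859]), 'tau': array([ 1.40653050e-03, -7.22893095e+01, -6.23873019e+01,  7.81850587e-02,
        2.27010070e-02, -1.15855964e-04]), 'tcp_pos': array([157.65453348, 656.15570099, 239.96912163]), 'orientation': array([[ 2.33610746e-01,  9.72330155e-01, -2.99887127e-04],
       [ 9.72329608e-01, -2.33610933e-01, -1.03254082e-03],
       [-1.07402749e-03, -5.03765010e-05, -9.99999422e-01]]), 'contact_force': array([-0.60247447, -0.2261425 , -0.61088999]), 'wrist_torque': array([ 0.04854999, -0.06064102,  0.0123627 ]), 'finger_gap': 93.05939948290133} 22.0
```

View pics/scene0.png

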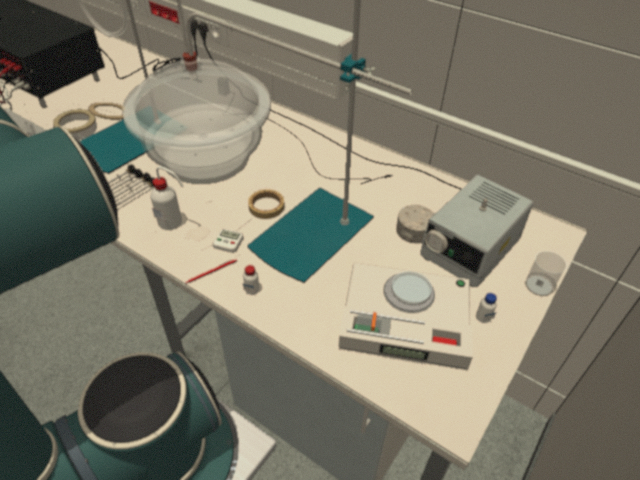

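View pics/top0.png

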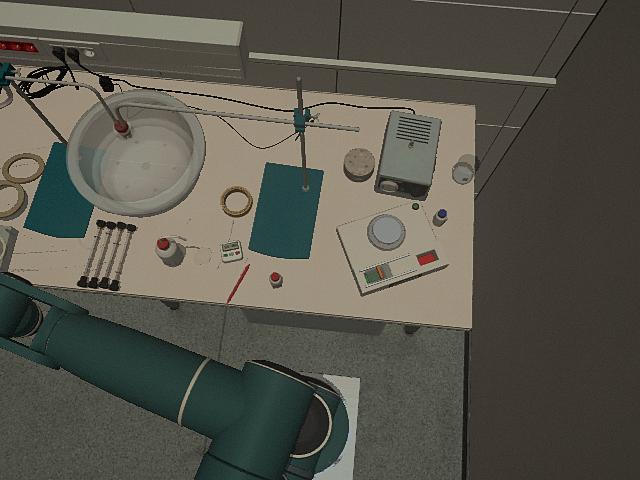

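The overview shows the balance right of the robot: console with the green key, orange ridge around (379,271) in top, and red key at (428,258). Next I'll crop in for detail.

```bash
cat > h.py <<'E'
import numpy as np, cv2
from station import optics
def cal(n):
    c=optics.calibration(n); return c
def ray(n,u,v):
    c=cal(n); d=np.array([(u-c['cx'])/c['fx'],-(v-c['cy'])/c['fy'],-1.]); d=c['orientation']@d
    return np.array(c['eye']),d/np.linalg.norm(d)
def plane(n,u,v,z):
    e,d=ray(n,u,v); return e+d*(z-e[2])/d[2]
def proj(n,p):
    c=cal(n); q=c['orientation'].T@(np.array(p)-c['eye']); return np.array([c['cx']-c['fx']*q[0]/q[2], c['cy']+c['fy']*q[1]/q[2]])
def tri(ps):
    A=np.zeros((3,3));b=np.zeros(3)
    for n,u,v in ps:
        e,d=ray(n,u,v);M=np.eye(3)-np.outer(d,d);A+=M;b+=M@e
    return np.linalg.solve(A,b)
E
python3 - <<'E'
import cv2
a=cv2.imread('pics/top0.png')[195:305,325:460]; b=cv2.imread('pics/scene0.png')[255:375,330:510]
cv2.imwrite('pics/c_top.png',cv2.resize(a,None,fx=5,fy=5,interpolation=cv2.INTER_CUBIC))
cv2.imwrite('pics/c_sc.png',cv2.resize(b,None,fx=4,fy=4,interpolation=cv2.INTER_CUBIC))
E
```

```text
(no output)
```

View pics/c_top.png

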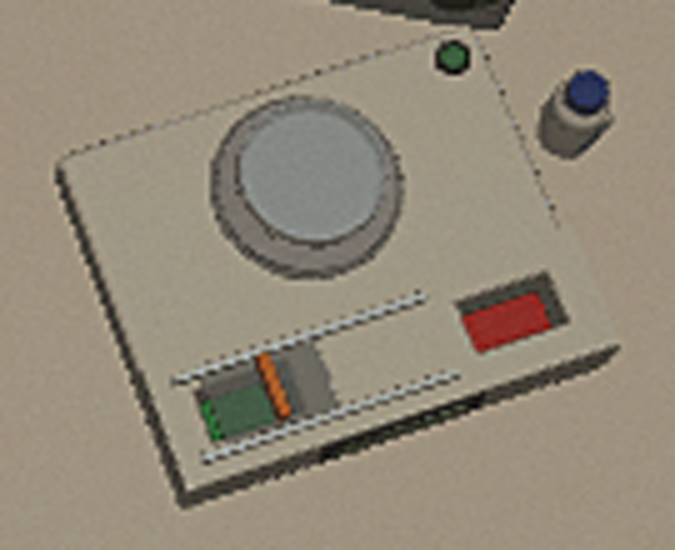

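View pics/c_sc.png

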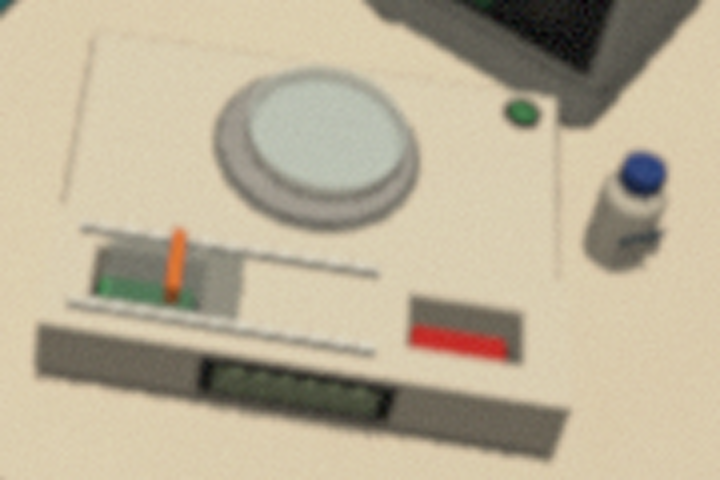

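```bash
cat > fit.py <<'E'
from h import *
T=lambda u,v:('top',325+(u+.5)/5-.5,195+(v+.5)/5-.5)
S=lambda u,v:('scene',330+(u+.5)/4-.5,255+(v+.5)/4-.5)
# model xy, z, crop obs
obs=[((-115,140),56,T(183,494)),((-115,-140),56,T(620,347)),
((-58,-55),56,T(455,303)),((-58,-115),56,T(548,271)),((-92,-115),56,T(570,323)),((-92,-55),56,T(480,353)),
((-115,140),56,S(38,325)),((-115,-140),56,S(569,409)),
((-58,-55),56,S(413,294)),((-58,-115),56,S(523,312)),((-92,-115),56,S(521,364)),((-92,-55),56,S(410,346)),]
def fit(obs):
    m=np.array([o[0] for o in obs],float); w=np.array([plane(*o[2],o[1])[:2] for o in obs])
    mc,wc=m.mean(0),w.mean(0); H=(m-mc).T@(w-wc)
    th=np.arctan2(H[0,1]-H[1,0],H[0,0]+H[1,1]); R=np.array([[np.cos(th),-np.sin(th)],[np.sin(th),np.cos(th)]])
    t=wc-R@mc; return th,R,t,(w-(m@R.T+t))@R
if __name__=="__main__":
    for s in (obs[:6],obs[6:],obs):
        th,R,t,r=fit(s); print(np.degrees(th),t); print(r.round(1).tolist())
    B=lambda x,y:R@[x,y]+t
    print('zero',B(-75,85),'standby',B(-75,-85))
    for n,f in(('top','pics/top0.png'),('scene','pics/scene0.png')):
        im=cv2.imread(f); hsv=cv2.cvtColor(im,cv2.COLOR_BGR2HSV)
        def cen(lo,hi,box):
            k=cv2.inRange(hsv,lo,hi); q=np.zeros_like(k);x0,x1,y0,y1=box;q[y0:y1,x0:x1]=k[y0:y1,x0:x1]; ys,xs=np.nonzero(q); return xs.mean(),ys.mean(),len(xs)
        box=(360,400,255,290) if n=='top' else (360,390,305,335)
        u,v,k=cen((5,150,120),(16,255,255),box); p=plane(n,u,v,72)[:2]
        print(n,'ridge px',u,v,k,'bal',R.T@(p-t), R.T@(plane(n,u,v,79)[:2]-t))
E
python3 fit.py
```

```text
24.751977163954976 [ 549.44506803 -220.37227788]
[[-0.6, 2.2], [-0.7, 1.6], [0.3, 0.2], [0.9, -0.9], [0.0, -0.8], [0.1, -2.2]]
25.11773507702174 [ 549.76903606 -218.37667551]
[[-0.4, -0.8], [0.1, 1.9], [0.2, -1.5], [-0.4, 0.1], [0.1, 1.2], [0.4, -0.9]]
24.933447406088735 [ 549.60951735 -219.37540729]
[[-0.7, 1.8], [-1.7, 1.1], [-0.5, -0.5], [-0.1, -1.6], [-0.9, -1.3], [-0.6, -2.8], [-0.3, -0.3], [1.1, 2.4], [1.0, -0.8], [0.5, 0.7], [1.1, 1.8], [1.2, -0.4]]
zero [ 445.76661612 -173.91496442] standby [ 517.43270765 -328.0706368 ]
top ridge px 379.38461538461536 271.4230769230769 26 bal [-73.86987076  69.64702084] [-75.45973493  71.02826186]
scene ridge px 373.51063829787233 320.63829787234044 47 bal [-73.6994888   72.36720941] [-78.81963913  72.42998483]
```

Run:
```python
from h import *
print('stand base',plane('top',305,188,0),plane('scene',345,221,0))
print('clamp',tri([('top',300,120),('scene',352,70)]))
print('rod right end',tri([('top',358,128),('scene',410,92)]))
print('wash cap',tri([('top',162,243),('scene',159,184)]),'red bottle',plane('top',276,278,70),'tub near rim',plane('top',140,213,120))
print('wash foot',plane('top',172,262,0))
from fit import *
th,R,t,r=fit(obs)
# dish, ridge bottom/top ends in top & scene crops
for nm,pt,pb in(('ridge top far',T(263,354),S(180,231)),('ridge near',T(285,415),S(171,298))): p=tri([pt,pb]); print(nm,p,R.T@(p[:2]-t))
g=arm=None
```

```text
stand base [730.42244678  66.39229421   0.        ] [739.22029788  72.93340042   0.        ]
clamp [717.57052768  69.57503197 454.93813005]
rod right end [704.69477447 -76.00914402 461.12759435]
wash cap [454.44862924 455.01908395 134.16788263] red bottle [402.25694037 116.33440861  70.        ] tub near rim [547.18542342 541.59596992 120.        ]
wash foot [438.35448833 452.50078097   0.        ]
ridge top far [ 468.21115685 -178.32473836   79.39085815] [-56.50634115  71.5393872 ]
ridge near [ 434.55527879 -194.43796666   69.97272881] [-93.81820354  71.11609128]
```

```bash
cat > go.py <<'E'
import sys
from h import *
from station import arm
s=arm.get_state(); O=np.array(s['orientation']);p=np.array(s['tcp_pos'])
th=np.radians(24.93);R=np.array([[np.cos(th),-np.sin(th)],[np.sin(th),np.cos(th)]]);t=np.array([549.6,-219.4])
def W(x,y,z): return np.r_[R@[x,y]+t,z]
from scipy.spatial.transform import Rotation as Ro
# desired: tool x = -balance y, z down
D=np.column_stack([np.r_[-R[:,1],0],np.r_[-R[:,0],0],[0,0,-1.]])
def info():
    print('t',round(s['time_s'],2),'tcp',p.round(1),'bal',(R.T@(p[:2]-t)).round(1),'F bal',(R.T@s['contact_force'][:2]).round(1),s['contact_force'][2].round(1),'gap',round(s['finger_gap'],1),'rotneeded',Ro.from_matrix(O.T@D).as_rotvec(degrees=True).round(2))
def to(w): print('shift',(O.T@(np.array(w)-p)).round(1))
E
python3 - <<'E'
from go import *
info(); print(np.linalg.det(D))
for w in([158,656,300],[300,400,300],[440,150,300],W(-75,105,200),W(-75,105,160)): print(w); to(w)
E
```

```text
t 0.1 tcp [157.7 656.2 240. ] bal [ 13.6 959.2] F bal [-0.6  0. ] -0.6 gap 93.1 rotneeded [7.0000e-02 3.0000e-02 1.4156e+02]
1.0000000000000002
[158, 656, 300]
shift [ -0.1   0.4 -60. ]
[300, 400, 300]
shift [-215.9  198.2  -59.8]
[440, 150, 300]
shift [-426.3  392.8  -59.6]
[ 437.3296206  -155.79684041  200.        ]
shift [-724.1  461.6   40.7]
[ 437.3296206  -155.79684041  160.        ]
shift [-724.1  461.6   80.7]
```

>>> arm_command --pt "0 0 -30 0 0 0 0" --pt "0 0 -60 0 0 0 0" --pt "-35 33 -60 0 0 8 0" --pt "-71 66 -60 0 0 16 0" --pt "-107 99 -60 0 0 24 0" --pt "-143 132 -60 0 0 32 0" --pt "-179 165 -60 0 0 40 0" --pt "-216 198 -60 0 0 49 0" --pt "-251 231 -60 0 0 58 0" --pt "-286 263 -60 0 0 67 0" --pt "-321 296 -60 0 0 76 0" --pt "-356 328 -60 0 0 85 0" --pt "-391 361 -60 0 0 94 0" --pt "-426 393 -60 0 0 103 0" --pt "-476 405 -50 0 0 111 0" --pt "-526 416 -40 0 0 119 0" --pt "-576 428 -20 0 0 127 0" --pt "-626 440 0 0 0 135 0" --pt "-676 452 20 0 0 141.5 0" --pt "-724 461.6 40 0 0 141.5 0" --force 20

```text
time_s: 2.6
tcp_pos: [436.9, -157.4, 200.0]
orientation: [[0.421, -0.907, -0.0], [-0.907, -0.421, -0.001], [0.001, 0.001, -1.0]]
contact_force: [0.4, 0.6, -0.1]
finger_gap: 0.6
```

Run:
```python
from go import *
info(); to(W(-75,105,200)); to(W(-75,105,90))
for n in("scene","top"):
    im=optics.camera(n)[:,:,::-1]; cv2.imwrite(f"pics/{n}1.png",im)
```

```text
t 2.6 tcp [ 436.9 -157.4  200. ] bal [-76.1 103.8] F bal [0.6 0.4] -0.1 gap 0.6 rotneeded [ 0.03 -0.05 -0.06]
shift [-1.2 -1.1 -0. ]
shift [ -1.3  -1.1 110. ]
```

View pics/scene1.png

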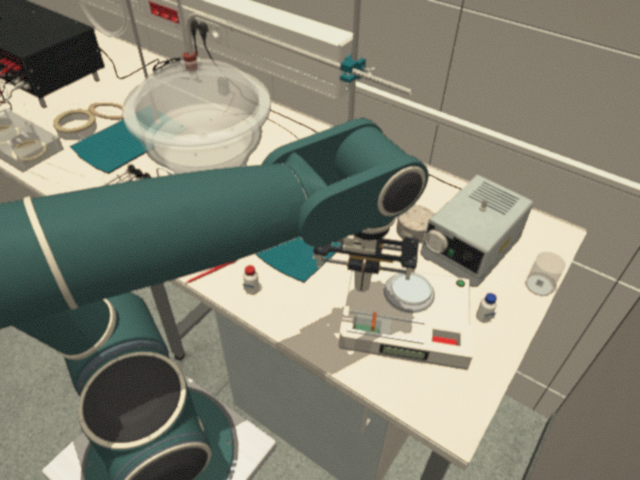

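View pics/top1.png

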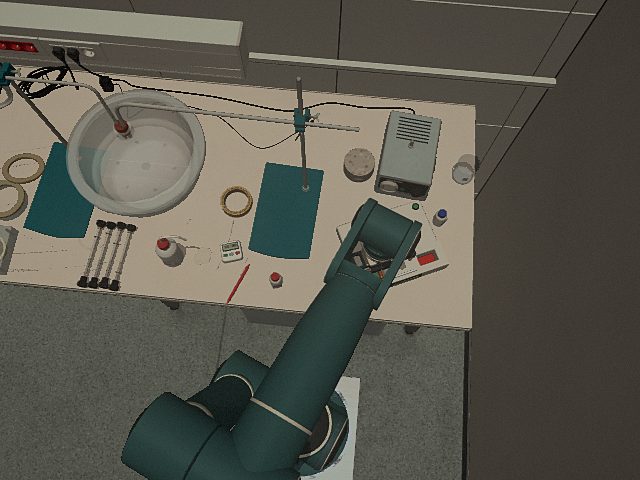

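The arm is over the console, well clear of the stand; scene shows the fingers around (362,280), beyond the left of the ridge. Now I descend to just above ridge height and look.

>>> arm_command --pt "-1 -1 30 0 0 0 0" --pt "-1 -1 60 0 0 0 0" --pt "-1 -1 84 0 0 0 0" --pt "-1 -1 88 0 0 0 0" --pt "-1 -1 88 0 0 0 0"

```text
time_s: 3.32
tcp_pos: [436.4, -157.2, 110.9]
orientation: [[0.419, -0.908, -0.003], [-0.908, -0.419, -0.0], [-0.001, 0.003, -1.0]]
contact_force: [0.2, -0.0, 1.1]
finger_gap: 0.6
```

Run:
```python
from go import *
info(); to(W(-75,105,89))
im=optics.camera('scene')[:,:,::-1]; cv2.imwrite("pics/s2.png",cv2.resize(im[240:380,320:500],None,fx=4,fy=4,interpolation=cv2.INTER_CUBIC))
for w in (W(-75,105,90),W(-75,85,56),W(-75,71,79)): print((proj('scene',w)-[320,240])*4)
```

```text
t 3.33 tcp [ 436.4 -157.2  110.9] bal [-76.4 104.1] F bal [ 0.2 -0.1] 1.1 gap 0.6 rotneeded [ 0.19  0.06 -0.15]
shift [-0.9 -1.5 21.8]
[155.60917179 294.92715593]
[187.90818307 338.23742063]
[217.52962874 317.21966201]
```

View pics/s2.png

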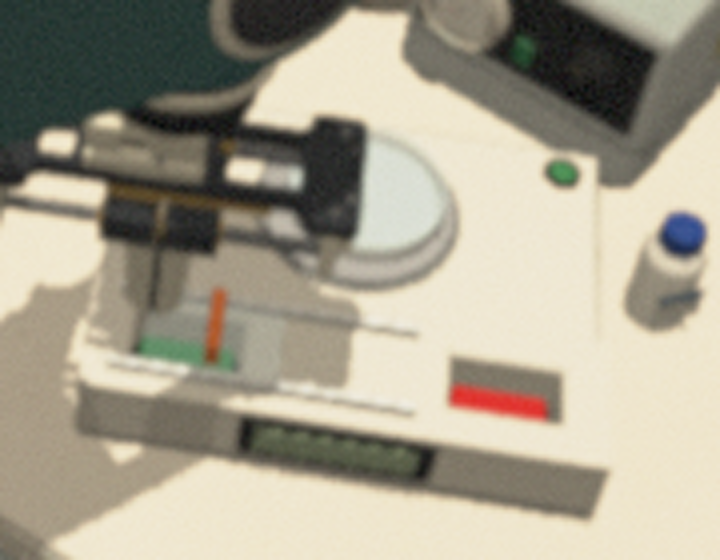

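The fingertips (crop 155,300) are clear left of the ridge (crop 215,325). I lower beside it and start the push.

>>> arm_command --pt "-1 -1.5 12 0 0 0 0" --pt "-1 -1.5 20 0 0 0 0" --pt "-1 -1.5 22 0 0 0 0" --pt "-1 -1.5 22.5 0 0 0 0"

```text
time_s: 3.88
tcp_pos: [437.5, -155.9, 88.6]
orientation: [[0.419, -0.908, -0.003], [-0.908, -0.419, -0.001], [-0.001, 0.003, -1.0]]
contact_force: [-0.0, -0.2, 0.6]
finger_gap: 0.2
```

```bash
python3 -c "
from go import *
info(); to(W(-75,105,88)); to(W(-75,45,88)); to(W(-75,30,88))"
```

```text
t 3.88 tcp [ 437.5 -155.9   88.6] bal [-74.9 104.8] F bal [-0.1 -0.1] 0.6 gap 0.2 rotneeded [ 0.17  0.04 -0.16]
shift [-0.2  0.1  0.6]
shift [59.8 -0.1  0.6]
shift [74.8 -0.1  0.6]
```

>>> arm_command --pt "6 0 0 0 0 0 0" --pt "12 0 0 0 0 0 0" --pt "18 0 0 0 0 0 0" --pt "24 0 0 0 0 0 0" --pt "30 0 0 0 0 0 0" --pt "36 0 0 0 0 0 0" --pt "42 0 0 0 0 0 0" --pt "48 0 0 0 0 0 0" --pt "54 0 0 0 0 0 0" --pt "60 0 0 0 0 0 0" --pt "64 0 0 0 0 0 0"

```text
time_s: 5.25
tcp_pos: [464.4, -214.3, 88.5]
orientation: [[0.419, -0.908, -0.003], [-0.908, -0.419, -0.001], [-0.001, 0.003, -1.0]]
contact_force: [0.2, 2.9, 2.1]
finger_gap: 0.7
```

Run:
```python
from go import *
info(); to(W(-75,30,88.5))
im=optics.camera('scene')[:,:,::-1]; cv2.imwrite("pics/s3.png",cv2.resize(im[240:380,320:500],None,fx=4,fy=4,interpolation=cv2.INTER_CUBIC))
for w in (W(-75,10,79),): print((proj('scene',w)-[320,240])*4)
```

```text
t 5.25 tcp [ 464.4 -214.3   88.5] bal [-75.1  40.5] F bal [1.4 2.5] 2.1 gap 0.7 rotneeded [ 0.17  0.04 -0.16]
shift [10.5 -0.1  0. ]
[332.31149732 335.31953577]
```

View pics/s3.png

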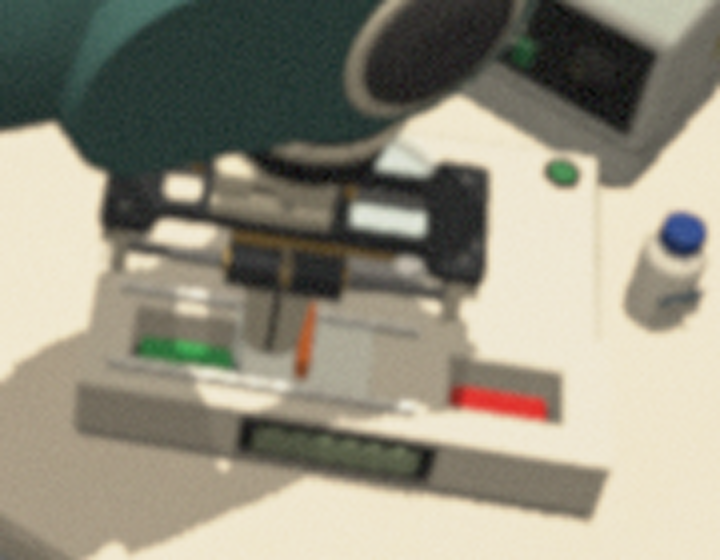

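The guard slides along (ridge at crop 305,340; well is opening). I push on to the stop in small steps.

>>> arm_command --pt "3 0 0 0 0 0 0" --pt "6 0 0 0 0 0 0" --pt "9 0 0 0 0 0 0" --pt "11 0 0 0 0 0 0" --pt "12 0 0 0 0 0 0"

```text
time_s: 5.92
tcp_pos: [469.6, -225.6, 88.5]
orientation: [[0.419, -0.908, -0.003], [-0.908, -0.419, -0.001], [-0.001, 0.003, -1.0]]
contact_force: [0.1, 2.6, 0.4]
finger_gap: 0.9
```

```bash
python3 -c "
from go import *
info()"
```

```text
t 5.92 tcp [ 469.6 -225.6   88.5] bal [-75.2  28.2] F bal [1.2 2.3] 0.4 gap 0.9 rotneeded [ 0.18  0.03 -0.16]
```

Only sliding friction so far; onwards until the force rises.

>>> arm_command --pt "1.5 0 0 0 0 0 0" --pt "3 0 0 0 0 0 0" --pt "4 0 0 0 0 0 0" --pt "4 0 0 0 0 0 0"

```text
time_s: 6.42
tcp_pos: [470.4, -227.3, 88.3]
orientation: [[0.419, -0.908, -0.006], [-0.908, -0.419, 0.004], [-0.006, 0.004, -1.0]]
contact_force: [-10.9, 21.0, 11.5]
finger_gap: 0.3
```

```bash
python3 -c "
from go import *
info()"
```

```text
t 6.42 tcp [ 470.4 -227.3   88.3] bal [-75.1  26.2] F bal [-1.  23.6] 11.5 gap 0.3 rotneeded [ 0.21  0.33 -0.14]
```

Stop reached (24 N at TCP y = 26). I back off, lift, and go over the well centre.

>>> arm_command --pt "-4 0 0 0 0 0 0" --pt "-10 0 0 0 0 0 0" --pt "-14 0 -15 0 0 0 0" --pt "-25 0 -25 0 0 0 0" --pt "-42 0 -25 0 0 0 0" --pt "-58 0 -25 0 0 0 0" --pt "-59 0 -25 0 0 0 0" --pt "-59 0 -25 0 0 0 0"

```text
time_s: 7.42
tcp_pos: [445.8, -173.8, 113.7]
orientation: [[0.42, -0.908, -0.006], [-0.908, -0.42, 0.004], [-0.006, 0.004, -1.0]]
contact_force: [-0.4, -0.1, -0.9]
finger_gap: 0.5
```

Run:
```python
from go import *
info(); to(W(-75,85,88.5))
im=optics.camera('scene')[:,:,::-1]; cv2.imwrite("pics/s4.png",cv2.resize(im[240:380,320:500],None,fx=4,fy=4,interpolation=cv2.INTER_CUBIC))
for w in (W(-75,10,79),W(-92,55,56),W(-92,115,56),W(-58,55,56),W(-58,115,56),np.r_[p[:2],p[2]-22]): print((proj('scene',w)-[320,240])*4)
```

```text
t 7.42 tcp [ 445.8 -173.8  113.7] bal [-74.9  85.1] F bal [-0.4  0.1] -0.9 gap 0.5 rotneeded [ 0.21  0.32 -0.12]
shift [ 0.3  0.1 25.2]
[332.31149732 335.31953577]
[239.97798511 372.94539965]
[128.64403249 355.07090637]
[246.34311305 321.63946806]
[137.18517264 304.42716762]
[193.13453645 298.67655354]
```

View pics/s4.png

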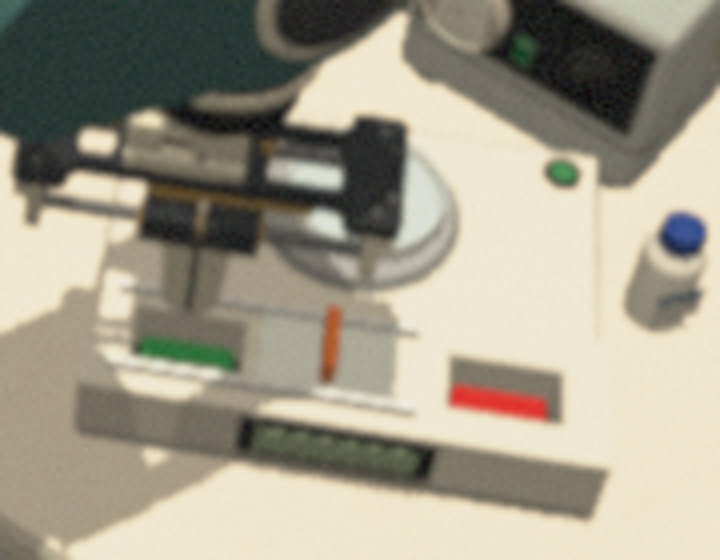

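Guard fully open (ridge at crop 331,343, matching the predicted stop); fingertips above the well centre, red key untouched. Now descending into the well.

>>> arm_command --pt "0 0 20 0 0 0 0" --pt "0 0 36 0 0 0 0" --pt "0 0 46 0 0 0 0" --pt "0 0 50 0 0 0 0" --pt "0 0 51 0 0 0 0"

```text
time_s: 8.1
tcp_pos: [445.7, -173.8, 62.5]
orientation: [[0.419, -0.908, -0.006], [-0.908, -0.419, 0.004], [-0.006, 0.004, -1.0]]
contact_force: [0.4, -0.2, -0.3]
finger_gap: 0.2
```

```bash
python3 -c "
from go import *
info();to(W(-75,85,52))"
```

```text
t 8.1 tcp [ 445.7 -173.8   62.5] bal [-75.   85.2] F bal [ 0.3 -0.4] -0.3 gap 0.2 rotneeded [ 0.22  0.33 -0.14]
shift [ 0.2 -0.1 10.5]
```

>>> arm_command --pt "0 0 3 0 0 0 0" --pt "0 0 6 0 0 0 0" --pt "0 0 8 0 0 0 0" --pt "0 0 10 0 0 0 0" --pt "0 0 11 0 0 0 0" --pt "0 0 11 0 0 0 0"

```text
time_s: 8.85
tcp_pos: [445.9, -173.9, 52.2]
orientation: [[0.419, -0.908, -0.005], [-0.908, -0.419, 0.003], [-0.005, 0.003, -1.0]]
contact_force: [-0.8, -0.2, 9.1]
finger_gap: 0.6
```

```bash
python3 -c "
from go import *
info();to(W(-75,85,52))"
```

```text
t 8.85 tcp [ 445.9 -173.9   52.2] bal [-74.9  85. ] F bal [-0.8  0.1] 9.1 gap 0.6 rotneeded [ 0.19  0.3  -0.13]
shift [-0.   0.1  0.2]
```

Bottomed at 52.2 with 9 N (over the 5 N needed). I press slightly harder and hold over 1 s, then check the force before lifting.

>>> arm_command --pt "0 0 1 0 0 0 0" --pt "0 0 1 0 0 0 0" --pt "0 0 1 0 0 0 0" --pt "0 0 1 0 0 0 0" --pt "0 0 1 0 0 0 0" --pt "0 0 1 0 0 0 0" --pt "0 0 1 0 0 0 0" --pt "0 0 1 0 0 0 0" --pt "0 0 1 0 0 0 0"

```text
time_s: 9.98
tcp_pos: [446.0, -173.9, 52.1]
orientation: [[0.419, -0.908, -0.005], [-0.908, -0.419, 0.003], [-0.005, 0.003, -1.0]]
contact_force: [-6.6, 2.3, 15.1]
finger_gap: 0.4
```

Run:
```python
from go import *
info()
im=optics.camera('scene')[:,:,::-1]; cv2.imwrite("pics/s5.png",cv2.resize(im[240:380,320:500],None,fx=4,fy=4,interpolation=cv2.INTER_CUBIC))
```

```text
t 9.97 tcp [ 446.  -173.9   52.1] bal [-74.8  85. ] F bal [-5.   4.9] 15.1 gap 0.4 rotneeded [ 0.19  0.3  -0.13]
```

View pics/s5.png

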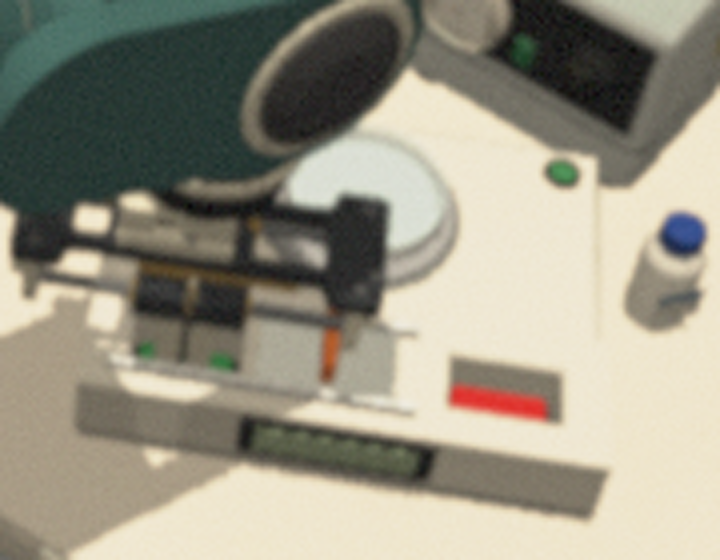

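Fingers inside the well, tip resting hard on the bottomed key, ridge still at (331,343). Lift out, cross above the ridge, and come down on its −y side.

>>> arm_command --pt "0 0 -4 0 0 0 0" --pt "0 0 -15 0 0 0 0" --pt "0 0 -35 0 0 0 0" --pt "0 0 -60 0 0 0 0" --pt "0 0 -75 0 0 0 0" --pt "12 0 -78 0 0 0 0" --pt "35 0 -78 0 0 0 0" --pt "60 0 -78 0 0 0 0" --pt "85 0 -78 0 0 0 0" --pt "102 0 -78 0 0 0 0" --pt "105 0 -78 0 0 0 0" --pt "105 0 -78 0 0 0 0"

```text
time_s: 11.52
tcp_pos: [490.2, -269.3, 129.2]
orientation: [[0.419, -0.908, -0.006], [-0.908, -0.419, 0.004], [-0.006, 0.004, -1.0]]
contact_force: [0.3, 0.8, -0.9]
finger_gap: 0.4
```

Run:
```python
from go import *
info(); to(W(-75,-20,88.5))
im=optics.camera('scene')[:,:,::-1]; cv2.imwrite("pics/s6.png",cv2.resize(im[240:380,320:500],None,fx=4,fy=4,interpolation=cv2.INTER_CUBIC))
```

```text
t 11.53 tcp [ 490.2 -269.3  129.2] bal [-74.9 -20.2] F bal [0.6 0.5] -0.9 gap 0.4 rotneeded [ 0.21  0.33 -0.14]
shift [ 0.1 -0.  40.7]
```

View pics/s6.png

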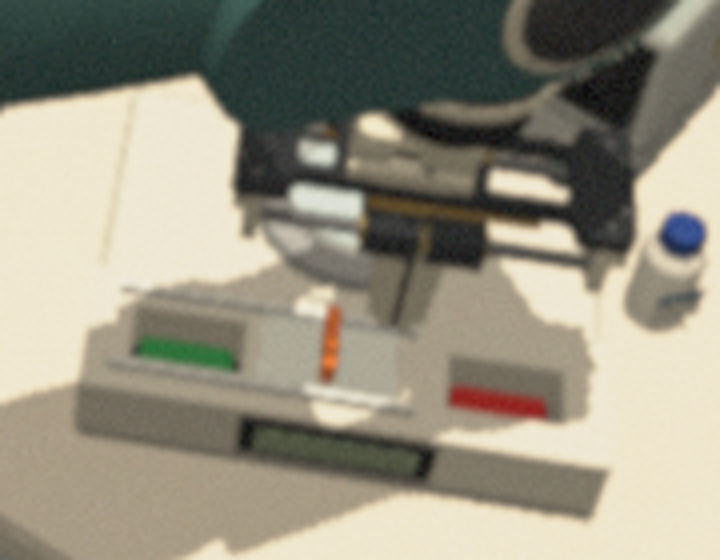

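Key looks up again and the ridge is at (331,343); fingers are on its right with clearance, between ridge and red well. Descend.

>>> arm_command --pt "0 0 15 0 0 0 0" --pt "0 0 30 0 0 0 0" --pt "0 0 38 0 0 0 0" --pt "0 0 40.5 0 0 0 0" --pt "0 0 40.5 0 0 0 0"

```text
time_s: 12.2
tcp_pos: [490.0, -268.9, 88.9]
orientation: [[0.42, -0.908, -0.005], [-0.908, -0.42, 0.004], [-0.006, 0.003, -1.0]]
contact_force: [-0.2, -0.1, 0.3]
finger_gap: 0.3
```

```bash
python3 -c "
from go import *
info();to(W(-75,60,88.5))"
```

```text
t 12.2 tcp [ 490.  -268.9   88.9] bal [-74.9 -19.8] F bal [-0.2  0. ] 0.3 gap 0.3 rotneeded [ 0.2   0.32 -0.12]
shift [-79.8   0.3   0.9]
```

>>> arm_command --pt "-5 0 0 0 0 0 0" --pt "-10 0 0 0 0 0 0" --pt "-16 0 0 0 0 0 0" --pt "-22 0 0 0 0 0 0" --pt "-28 0 0.2 0 0 0 0" --pt "-34 0 0.2 0 0 0 0" --pt "-40 0 0.2 0 0 0 0" --pt "-46 0 0.3 0 0 0 0" --pt "-52 0 0.3 0 0 0 0" --pt "-58 0 0.4 0 0 0 0" --pt "-64 0 0.4 0 0 0 0" --pt "-70 0 0.5 0 0 0 0" --pt "-76 0 0.5 0 0 0 0" --pt "-80 0 0.5 0 0 0 0" --pt "-83 0 0.5 0 0 0 0"

```text
time_s: 14.08
tcp_pos: [455.0, -193.3, 88.8]
orientation: [[0.42, -0.908, -0.006], [-0.908, -0.42, 0.004], [-0.006, 0.004, -1.0]]
contact_force: [1.6, -3.0, 0.9]
finger_gap: 0.4
```

```bash
python3 -c "
from go import *
info()"
```

```text
t 14.07 tcp [ 455.  -193.3   88.8] bal [-74.8  63.5] F bal [ 0.2 -3.5] 0.9 gap 0.4 rotneeded [ 0.2   0.33 -0.12]
```

>>> arm_command --pt "-2 0 0 0 0 0 0" --pt "-4 0 0 0 0 0 0" --pt "-6 0 0 0 0 0 0" --pt "-7.5 0 0 0 0 0 0" --pt "-7.5 0 0 0 0 0 0"

```text
time_s: 14.7
tcp_pos: [454.0, -191.1, 89.6]
orientation: [[0.419, -0.908, 0.001], [-0.908, -0.419, -0.008], [0.007, 0.002, -1.0]]
contact_force: [23.8, -47.9, -20.4]
finger_gap: 0.4
```

```bash
python3 -c "
from go import *
info()"
```

```text
t 14.7 tcp [ 454.  -191.1   89.6] bal [-74.8  65.9] F bal [  1.4 -53.5] -20.4 gap 0.4 rotneeded [ 0.12 -0.43 -0.17]
```

The stop was reached (53 N, two-sided stops consistent with 75 mm travel). Back off, lift and move aside.

>>> arm_command --pt "5 0 0 0 0 0 0" --pt "12 0 0 0 0 0 0" --pt "14 0 -15 0 0 0 0" --pt "14 0 -40 0 0 0 0" --pt "14 0 -80 0 0 0 0" --pt "14 0 -120 0 0 0 0" --pt "-20 30 -150 0 0 0 0" --pt "-70 30 -170 0 0 0 0" --pt "-120 30 -180 0 0 0 0" --pt "-170 30 -180 0 0 0 0" --pt "-220 30 -180 0 0 0 0" --pt "-250 30 -180 0 0 0 0" --pt "-250 30 -180 0 0 0 0" --pt "-250 30 -180 0 0 0 0"

```text
time_s: 16.45
tcp_pos: [321.8, 24.5, 268.3]
orientation: [[0.419, -0.908, 0.002], [-0.908, -0.419, -0.008], [0.008, 0.002, -1.0]]
contact_force: [0.5, -0.4, -0.0]
finger_gap: 0.5
```

Run:
```python
from go import *
info()
a=optics.camera('scene')[:,:,::-1]; b=optics.camera('top')[:,:,::-1]; cv2.imwrite('pics/scene7.png',a);cv2.imwrite('pics/top7.png',b)
c=np.hstack([cv2.resize(a[250:370,335:475],(400,343),interpolation=3),cv2.resize(b[195:305,325:455],(400,343),interpolation=3)]);cv2.imwrite('pics/c7.png',c)
for n,im,z,box in(('top',b,72,(355,400,255,290)),('scene',a,72,(345,390,300,335))):
    k=cv2.inRange(cv2.cvtColor(im,cv2.COLOR_BGR2HSV),(5,150,100),(16,255,255));x0,x1,y0,y1=box;ys,xs=np.nonzero(k[y0:y1,x0:x1])
    if len(xs): print(n,len(xs),'ridge bal',R.T@(plane(n,xs.mean()+x0,ys.mean()+y0,z)[:2]-t))
```

```text
t 16.45 tcp [321.8  24.5 268.3] bal [-103.8  317.2] F bal [ 0.3 -0.6] -0.0 gap 0.5 rotneeded [ 0.1  -0.44 -0.15]
top 30 ridge bal [-73.49877655  83.36854907]
scene 49 ridge bal [-75.94880496  86.00414438]
```

View pics/c7.png

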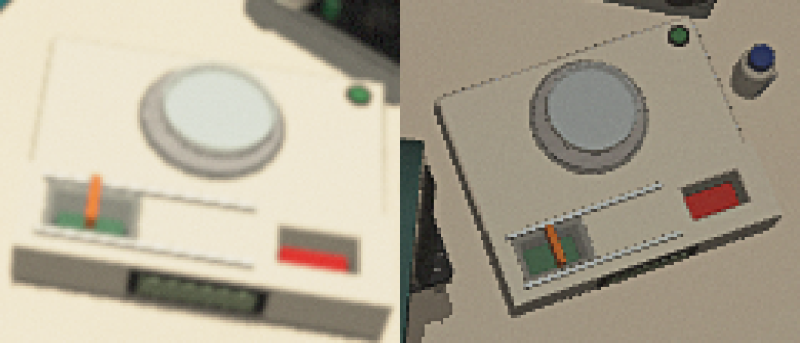

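View pics/top7.png

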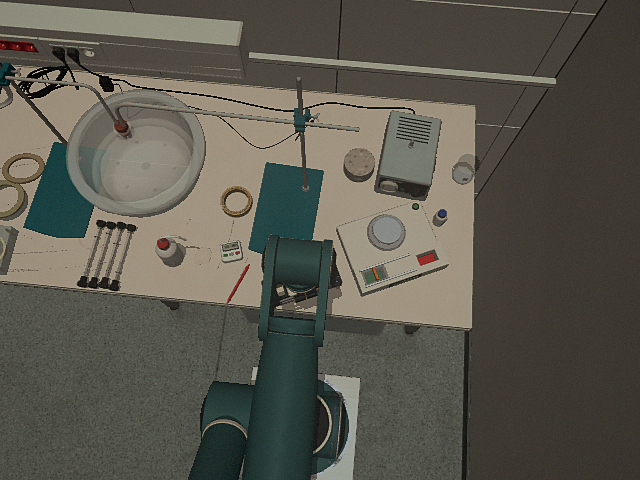

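The guard is shut (ridge at about y = +85, over the well), and the dish and blue bottle look unmoved. I'll check dish and bystander pixels against the first pictures, then hand in.

Run:
```python
import cv2,numpy as np
for n,boxes in(('top',dict(dish=(365,210,410,252),blue=(430,205,450,228),wash=(150,230,190,270),timer=(218,238,246,265),tape=(216,182,256,220))),('scene',dict(dish=(382,268,438,314),red=(240,262,262,294),blue=(476,288,500,324)))):
    a=cv2.imread(f'pics/{n}0.png');b=cv2.imread(f'pics/{n}7.png')
    for k,(x0,y0,x1,y1) in boxes.items():
        sh,r=cv2.phaseCorrelate(*[cv2.cvtColor(i[y0:y1,x0:x1],6).astype(np.float32) for i in(a,b)]); print(n,k,np.round(sh,2),round(r,2))
```

```text
top dish [0.48 0.5 ] 1.01
top blue [ 0.01 -0.02] 0.98
top wash [0.06 0.01] 0.97
top timer [-0.01  0.45] 1.0
top tape [-0.02  0.05] 1.0
scene dish [0.02 0.02] 0.93
scene red [-0.15  0.26] 1.02
scene blue [-0.03 -0.1 ] 0.97
```

View pics/scene7.png

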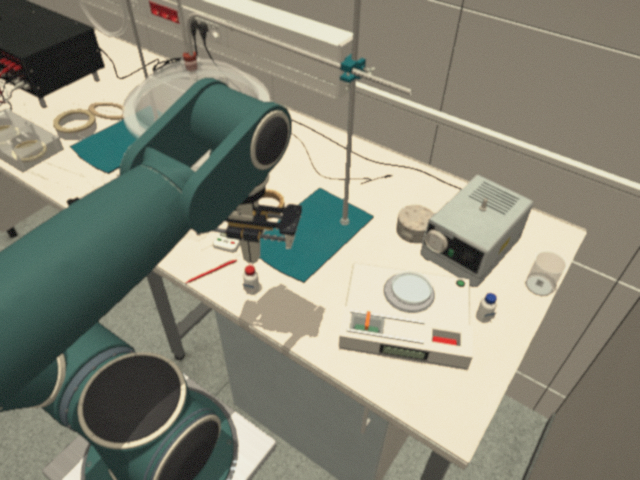

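The ridge at (367,321) sits over the left well, the dish is on the pan at (409,292), both bottles are in place, and the arm is in free air. Handing in.

```bash
python3 -c "
from station import arm
print(arm.close_job())"
```

```text
the job is handed in; nothing more can be done
None
```

The job is done and handed in about 16.5 s into the 64 s limit; no verdict was reported.

**What I did**
- **Opening:** with the fingers closed I pushed the guard by the ridge's +y face to its open stop. The force rose to 24 N there.
- **Pressing:** I pressed the green key to the bottom, with 9 to 15 N at tip height 30 mm, and held it for just over 1 s. I then lifted straight out.
- **Shutting:** I pushed the ridge's −y face back to the shut stop, where the force peaked at 53 N, and retreated clear.

**Last checks**
- **Guard:** the ridge measured at balance y +83 mm from the top camera and +86 mm from the scene camera. It should be at +85 mm when shut; the 2.6 mm between the views is about the calibration error.
- **Dish and bystanders:** none shifted by more than about 0.7 pixel (roughly 2 mm) between the first and last pictures.
- **Keys:** I could not measure either key's travel. The green key looked up after release. The fingertips stayed clear of the red key's well.
- **Arm:** it was in free air, with about 0.6 N on the tool.

No check failed.

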